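# Start the exposure timer, then unscrew the jar's cap and hold it over the mouth

## Task

Time an air exposure of the sample jar: on the grey bench timer press the white reset key fully down and let it up, then the green start key, one at a time, and never the red stop key. Then unscrew the tight blue cap anticlockwise while the stand braces the jar, turning it until the threads let go (about a fifth of a turn; the white pointer on the cap then stands over the black mark on the jar), and lift it straight off without lifting the jar out of its stand. Finish still holding the cap in the gripper, level and centred about 2 cm clear above the jar's mouth as a cover; do not put it down, and leave the other things on the bench where they are.

Things in the scene. Friction and masses are not known exactly. Their poses are not given: they have to be found in the camera images.
- cap_center (a point): Centre of the blue ribbed screw cap: round, 56 mm across, 35 mm high, 50 g, z up its axis; the point lies 17.5 mm below its flat top. Anticlockwise (seen from above) unscrews it and raises it 2.5 mm. Fully tight, its x axis is along the jar's; it starts 0 to 0.36 rad anticlockwise of that and is free of the threads from 1.1 to 1.6 rad; at about 1.7 it meets a stop.
- cap_rim (a point): Centre of the cap's lower rim, 17.5 mm below the cap's centre, z up. Tight, the rim is 93 mm above the jar's underside and 11 mm above the jar's shoulder, so fingers may reach 8 mm below it. A springy seal pushes the cap up with about 15 N, so turning takes about 0.5 N m. The white pointer line on the cap's top stands over the jar's black mark, within 0.25 rad, when the cap is free.
- jar_center (a point): Centre of the body of the white square plastic jar (64 x 64 mm, 74 mm high, about 0.4 kg), 37 mm above its underside; z up, -x towards the black 6 mm wide mark at its shoulder and the label with a blue band. The jar stands loose in the stand's square pocket, which stops it turning but not being lifted.
- jar_mouth (a point): Centre of the jar's open mouth (36 mm across), at the top of its relaxed black seal ring, 116 mm above the jar's underside; z up. With the cap tight the cap's centre is 5.5 mm below this point.
- stand: Fixed jar stand, 100 x 100 mm foot, with a square pocket of grey walls (outside 85 mm, inside 67 mm, top at 46 mm). Origin at the centre of its underside; the pocket floor, on which the jar stands, is 10 mm above it.
- timer_box: Fixed grey bench timer, 105 x 165 mm, 30 mm high, with a blank display on its far side and three round keys in a row along its y axis on its near side; origin at the centre of its underside.
- reset_key_top (a point): Centre of the top of the white reset key: round, 24 mm across, pressed straight down (6 mm travel, about 5 N fully down, springs back). The three keys are 48 mm apart in any order.
- start_key_top (a point): Centre of the top of the green start key, like the reset key.
- stop_key_top (a point): Centre of the top of the red stop key, like the others; not to be pressed.
- reset_key (a joint): Travel of the white key: 0 up, 0.006 m fully down; counts as pressed from 0.004 m.
- start_key (a joint): Travel of the green key: 0 up, 0.006 m fully down; counts as pressed from 0.004 m.
- stop_key (a joint): Travel of the red key: 0 up, 0.006 m fully down.
- culture_dish: Bystander: closed flat round dish with yellow content, 59 mm across, 13 mm high; origin at its underside.
- glass_beaker: Bystander: tall glass beaker, 49 mm across, 86 mm high; origin at its underside.
- sample_vial: Bystander: glass vial with white lid and blue content, 26 mm across, 55 mm high; origin at its underside.
- metal_cup: Bystander: grey open cup, 58 mm across, 52 mm high; origin at its underside.
- white_bottle: Bystander: white square bottle with a grey cap, 46 mm across, 100 mm high; origin at its underside.
Things that resemble listed ones, but are neither listed nor needed, are in the scene too. Of the things shaped like the part that bears cap_center, the blue one is meant.

How it is judged (in metres and radians):
On the way, in this order (a step that is already met when the one before it is completed fails the run):
1. the white reset key is pressed alone, with the cap still on (value of joint reset_key above 0.004 m and value of joint start_key below 0.002 m and z of cap_rim in the frame of jar_mouth below -0.015 m), for 0.04 s.
2. then the green start key is pressed alone, with the cap still on (value of joint start_key above 0.004 m and value of joint reset_key below 0.002 m and z of cap_rim in the frame of jar_mouth below -0.015 m), for 0.04 s.
3. then the cap is lifted clear of the mouth by the fingers (z of cap_rim in the frame of jar_mouth above 0.003 m and contact force between the fingers and cap above 1 N), for 0.2 s.
At the end, for the whole second after the job is handed in: The gripper holds the cap, tilted less than 0.2 rad, its lower rim 5 to 40 mm above the jar's mouth and within 15 mm of its axis, touching nothing of the jar; the jar stands upright and fully down in its stand (within 4 mm); the keys are up again (z of cap_rim in the frame of jar_mouth between 0.005 and 0.04 m and horizontal distance between cap_rim and jar_mouth below 0.015 m and angle between cap_center's own z axis and vertical below 0.2 rad and contact force between the fingers and cap above 1 N and contact force between cap and jar below 0.1 N and z of jar_center in the frame of stand below 0.051 m and horizontal distance between jar_center and stand below 0.008 m and angle between jar_center's own z axis and vertical below 0.08 rad and value of joint each of reset_key, start_key below 0.002 m); the arm keeps its last pose, push and grip.
It fails at once if the red stop key is pressed (value of joint stop_key above 0.003 m).
It fails at once if the jar is lifted out of or tipped in its stand (z of jar_center in the frame of stand above 0.059 m or angle between jar_center's own z axis and vertical above 0.2 rad).
It fails at once if another thing on the bench is moved by more than 3 cm or knocked over (distance of any of culture_dish, glass_beaker, sample_vial, metal_cup, white_bottle from where it was at the start of the episode above 0.03 m or angle between any of glass_beaker, sample_vial, metal_cup, white_bottle's own z axis and vertical above 0.6 rad).
It also fails if it takes over 45 s, if anything falls off the work surface, if the arm or the gripper's body presses on something with over 40 N, if the wrist force passes 120 N, or if a joint passes its speed limit or range.

## Robot

A 7-joint arm with a two-finger parallel gripper is mounted at the origin on a cart in front of the work surface, level with it; the furniture and walls round the work are solid. World frame = base frame: x ahead of the robot, y to its left, z up, the work surface at z = 0. Lengths are in mm, angles in rad, forces in N, time in s.
With the tool pointing down it reaches from about 425 to 875 mm from the base axis. Payload 8.4 kg.
Tool frame: the origin (TCP) lies midway between the tips of the shut fingers; the grasp point (between the pads) lies 19 mm behind it; x points along the fingers, z is the direction in which the jaws open and shut, and the axes are right-handed (so a half turn about x gives the same grasp; the last joint's range is limited). The gripper opens to 87 mm and grips with 3 to 60 N. Pads are 19 mm wide; open, the fingers measure 117 mm over their backs; the gripper's body (75 mm by 190 mm) begins 51 mm behind the grasp point.
Start: joints at [1.114, 0.333, 0.04, 1.465, -0.013, 1.343, -0.059], TCP at [227.616, -608.814, 222.546] pointing down, gripper open.
Joint ranges: [-2.58, 2.58], [-0.38, 2.09], [-1.3, 1.39], [0.25, 2.4], [-1.5, 4.64], [0.08, 2.09], [-2.65, 2.65]. Speed limits (rad/s): [2.22, 2.22, 2.79, 2.79, 3.14, 3.14, 3.14].

## Interface

Orientations are given as a unit quaternion [x, y, z, w].
In Python, from plant import manip, vision, nets gives the robot as it stands. The module is installed in compiled form; this text tells all that it offers.
- The arm moves only by the tool servo_tool, never from a script. Its argument "moves" is a list of rows, each an object of numbers: "tx", "ty", "tz": the shift along the tool's x, y, z in cm; "ax", "ay", "az": the turn, a rotation vector about the tool's x, y, z in degrees. A call has 1 to 10 rows; each row shifts and turns the pose as measured when the row begins, along the tool's axes as they then stand; what a row does not reach is not made up. A row lasts 1/10 s, in which the tool goes at most 50 mm and 8.59 degrees, less where a joint would pass 70% of its speed; a pose out of reach is approached as far as the arm can. A call with a gripper value outside its range is refused whole. "jaw" is the gripper's target within -1 to 1 (shut at 1, half-way at 0, fully open at -1), set as the call begins (left out, the last holds). The fingers move at their own pace and stop on an object; "newtons" is the grip in N (left out, the last holds). Time passes only in rows, so rows that do not move let the fingers close. It gives the time, the measured TCP pose, the force and the opening at its end, in the units of the state.
- manip.sense(): the state, without advancing time (a new reading comes with each control period).
- vision.capture(name): name is "side" or "top" or "wrist"; returns a dict with "color" (480x640x3 uint8, red, green, blue), "mtx" (3x3 intrinsics, pixels), "R" (3x3) and "t" (3): a world point X has camera coordinates R X + t. Camera axes: x right, y down, z forward; pixel columns grow to the right and rows downward; lengths in mm; the calibration is good to about 2 mm. A picture is of the moment at which its call begins. There is no depth.
- manip.job_done(): hands the job in, once; it reports no verdict.
Trained networks look in a picture, given as the dict that the camera call returned (one of the last four; its "shot" number tells which), for a name from the list of things; names that differ only in an ending like _2 or _b are one class to them, and where a whole thing is asked for, a point or a joint stands for the part that bears it (a point fixed in the world has none). Each returns a list of dicts, best first, with "p" (0 to 1); they miss things now and then, are a little off and sometimes report something else, mostly with a low value. They report only what shows in the picture. A call takes as long as a camera call. They do not tell look-alikes from the thing itself.
- nets.boxes_of(label, picture): "box" ([left, top, right, bottom] in pixels, round what is visible of it).
- nets.mark_of(label, picture): "xy" ([column, row] in pixels: a listed point, or the origin of a listed thing).
The state is a dict: "time": time; "qpos": joint angles; "dq": joint speeds; "joint_torque": joint torques, N m; "eef_pos": TCP position; "ee_rot": TCP orientation; "ft_force": force on the tool from outside, world axes, zero at the start; "wrist_torque": the same for the moment, N m; "width": finger opening in mm.
Only numpy, scipy, OpenCV 4.12 (cv2) and the standard library are available. Lean on these libraries where they do the work, as an engineer would, in place of code of your own. Each camera call takes 0.05 s, during which the arm holds its last target.

## Working session

There is one attempt and no reset: what is moved stays moved. The work goes in short steps, Python scripts to look and compute and a tool call to move; the robot and the scene stay as the last step left them, time stands still between calls to the robot, and variables do not carry over. Pictures are saved under pics/ and viewed, and the job is handed in when it is done.

Besides the shell and the picture viewer there is one more tool, called by a JSON object that holds its "method" and its "body", one argument or row to a line. servo_tool: Moves the arm, as the interface text tells. Its arguments: {"type":"object","properties":{"moves":{"type":"array","items":{"type":"object","properties":{"tx":{"type":"number"},"ty":{"type":"number"},"tz":{"type":"number"},"ax":{"type":"number"},"ay":{"type":"number"},"az":{"type":"number"}}}},"jaw":{"type":"number"},"newtons":{"type":"number"}},"required":["moves"]}

```bash
mkdir -p pics; ls
python3 - <<'E'
from plant import manip, vision, nets
import cv2,pickle
s=manip.sense(); print(s)
names=["cap_center","jar_center","jar_mouth","stand","timer_box","reset_key_top","start_key_top","stop_key_top"]
for c in ["side","top","wrist"]:
    p=vision.capture(c); pickle.dump(p,open(f'pics/{c}0.pkl','wb'))
    cv2.imwrite(f'pics/{c}0.png',p["color"][:,:,::-1])
    if c!="wrist":
        for n in names:
            print(c,n,[(d['p'],d['xy']) for d in nets.mark_of(n,p)[:3]])
E
```

```text
pics
{'time': 0.0, 'qpos': array([ 1.11380034,  0.3339117 ,  0.0399029 ,  1.46627394, -0.01336766,
        1.34329943, -0.05851187]), 'dq': array([ 4.30704977e-04, -3.25357497e-04,  2.15069306e-05,  4.93223301e-04,
        1.37769930e-03,  1.61214998e-03,  1.18438622e-03]), 'joint_torque': array([-6.32075444e-04, -6.56355500e+01,  1.33502662e+00, -4.03792977e+01,
       -5.97413583e-02,  4.48217662e-02,  7.86851842e-05]), 'eef_pos': array([ 227.41637321, -608.41634181,  221.65787516]), 'ee_rot': array([ 0.40334423,  0.58148378, -0.40277928,  0.58048161]), 'ft_force': array([-0.21049702, -0.34351852,  0.35677544]), 'wrist_torque': array([ 0.02144396, -0.03506043, -0.04224738]), 'width': 86.97018929076187}
side cap_center [(0.89, [287.5, 211.8]), (0.66, [333.4, 232.3])]
side jar_center [(0.73, [289.0, 237.8])]
side jar_mouth [(0.75, [287.2, 213.6])]
side stand [(0.64, [292.1, 251.1])]
side timer_box [(0.86, [325.0, 319.1])]
side reset_key_top [(0.52, [312.5, 301.9])]
side start_key_top [(0.6, [311.3, 318.6]), (0.44, [379.7, 258.7])]
side stop_key_top [(0.48, [317.1, 281.8]), (0.24, [286.5, 219.6])]
top cap_center [(0.76, [288.3, 295.2]), (0.69, [268.6, 250.6]), (0.61, [235.7, 309.3])]
top jar_center [(0.86, [292.7, 299.5])]
top jar_mouth [(0.67, [288.3, 294.6])]
top stand [(0.55, [295.6, 301.3])]
top timer_box [(0.58, [384.4, 272.7])]
top reset_key_top [(0.47, [383.2, 278.6])]
top start_key_top [(0.6, [296.7, 300.3]), (0.53, [472.4, 266.0])]
top stop_key_top [(0.43, [313.2, 213.1]), (0.39, [365.6, 275.0])]
```

View pics/side0.png

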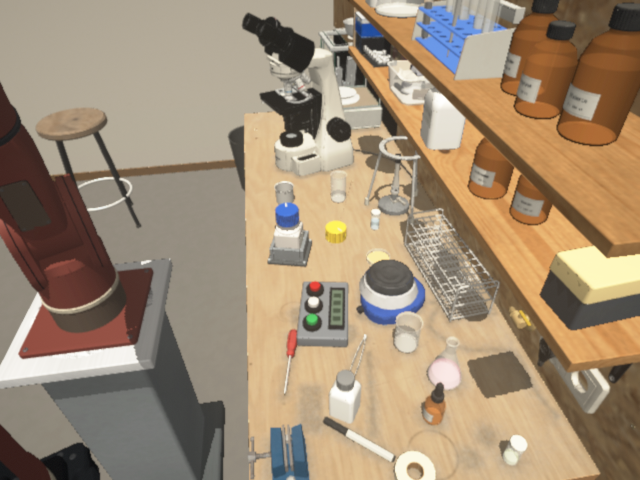

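View pics/top0.png

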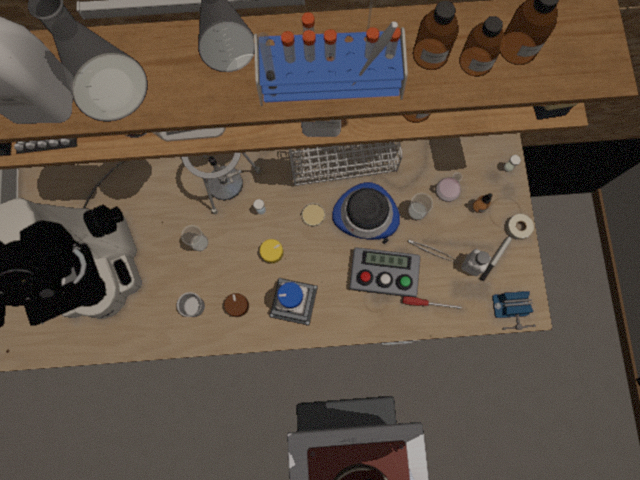

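View pics/wrist0.png

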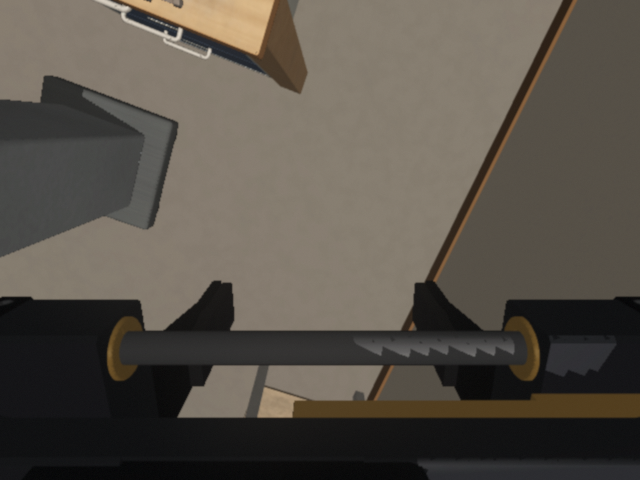

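```bash
cat > h.py <<'E'
import numpy as np,cv2,pickle
def ray(p,uv):
    R=np.array(p["R"]);t=np.array(p["t"]).ravel();K=np.array(p["mtx"])
    d=R.T@np.linalg.inv(K)@np.array([uv[0],uv[1],1.0]); c=-R.T@t
    return c,d/np.linalg.norm(d)
def onz(p,uv,z):
    c,d=ray(p,uv); return c+d*(z-c[2])/d[2]
def tri(obs):
    A=np.zeros((3,3));b=np.zeros(3)
    rs=[ray(*o) for o in obs]
    for c,d in rs:
        P=np.eye(3)-np.outer(d,d);A+=P;b+=P@c
    X=np.linalg.solve(A,b)
    return X,[np.linalg.norm((np.eye(3)-np.outer(d,d))@(X-c)) for c,d in rs]
def proj(p,X):
    R=np.array(p["R"]);t=np.array(p["t"]).ravel();K=np.array(p["mtx"])
    x=K@(R@np.asarray(X,float)+t); return x[:2]/x[2]
def load(n): return pickle.load(open(f'pics/{n}.pkl','rb'))
def blob(img,cond,box):
    l,t,r,b=box; sub=img[t:b,l:r].astype(int)
    m=cond(sub[...,0],sub[...,1],sub[...,2]).astype(np.uint8)
    n,lab,st,c=cv2.connectedComponentsWithStats(m)
    i=1+np.argmax(st[1:,4]); return c[i]+[l,t],st[i]
E
python3 - <<'E'
from h import *
T=load('top0');S=load('side0')
for n,p in(('T',T),('S',S)): print(n,np.round(ray(p,(320,240))[0]),np.round(p["mtx"][0][0]))
red=lambda r,g,b:(r>100)&(g<60)&(b<60)
grn=lambda r,g,b:(g>100)&(r<60)
wht=lambda r,g,b:(r>150)&(g>150)&(b>150)
blu=lambda r,g,b:(b>90)&(r<70)
for nm,c,bt,bs in(('red',red,(352,265,378,292),(300,275,330,294)),('white',wht,(375,270,395,290),(303,294,322,312)),('green',grn,(396,270,415,292),(300,310,322,332)),('cap',blu,(270,275,310,315),(268,195,308,235))):
    a,sa=blob(T["color"],c,bt);b,sb=blob(S["color"],c,bs)
    X,e=tri([(T,a),(S,b)]);print(nm,a,sa,b,sb,np.round(X,1),np.round(e,1))
cv2.imwrite('pics/a.png',np.hstack([cv2.resize(T["color"][240:340,240:440],(800,400),interpolation=cv2.INTER_CUBIC)])[:,:,::-1])
cv2.imwrite('pics/b.png',cv2.resize(S["color"][180:360,250:370],(480,720)[::1],interpolation=cv2.INTER_CUBIC)[:590,:,::-1])
E
```

```text
T [ 299.   51. 1314.] 533.0
S [ 428. -738.  726.] 434.0
red [365.11594203 276.07246377] [ 9  7  9  9 69] [317.875 289.   ] [16 12  4  4  8] [503.3 -55.8  36. ] [2.9 2.9]
white [385.41463415 278.97560976] [ 7  6  8  7 41] [310.23484848 300.77272727] [  0   0  16  18 132] [ 485.4 -102.5   51.7] [1.8 1.8]Traceback (most recent call last):
  File "<stdin>", line 9, in <module>
  File "h.py", line 23, in blob
    i=1+np.argmax(st[1:,4]); return c[i]+[l,t],st[i]
        ~~~~~~~~~^^^^^^^^^^
    return _wrapfunc(a, 'argmax', axis=axis, out=out, **kwds)
    return bound(*args, **kwds)
ValueError: attempt to get argmax of an empty sequence
```

Run:
```python
from h import *
T=load('top0');S=load('side0')
red=lambda r,g,b:(r>1.6*g)&(r>1.6*b)&(r>60)
grn=lambda r,g,b:(g>1.6*r)&(g>50)
wht=lambda r,g,b:(np.minimum(np.minimum(r,g),b)>150)
blu=lambda r,g,b:(b>1.6*r)&(b>70)
cv2.imwrite('pics/a.png',np.hstack([cv2.resize(T["color"][240:340,240:440],(800,400),interpolation=cv2.INTER_CUBIC)])[:,:,::-1])
cv2.imwrite('pics/b.png',cv2.resize(S["color"][195:345,250:370],(480,600)[::1],interpolation=cv2.INTER_CUBIC)[:,:,::-1])
for nm,c,bt,bs in(('red',red,(352,265,378,292),(300,275,330,294)),('white',wht,(375,270,395,290),(304,296,322,312)),('green',grn,(396,270,415,292),(300,310,322,332)),('cap',blu,(270,275,310,315),(268,195,308,235))):
    a,sa=blob(T["color"],c,bt);b,sb=blob(S["color"],c,bs)
    X,e=tri([(T,a),(S,b)]);print(nm,a.round(1),sa,b.round(1),sb,np.round(X,1),np.round(e,1), onz(T,a,38).round(1),onz(S,b,38).round(1))
```

```text
red [365.1 276.1] [ 8  6 11 11 92] [314.5 286.2] [  9   6  12  11 102] [498.8 -55.1  45.9] [0.1 0.1] [500.  -55.8  38. ] [499.7 -47.1  38. ]
white [385.4 279. ] [ 7  6  8  7 41] [311.9 300.7] [  0   0  15  11 106] [ 487.2 -102.4   51.1] [0.1 0.1] [ 489.3 -104.    38. ] [488.3 -90.1  38. ]
green [404.9 280.9] [ 4  6 11 11 89] [311.5 319. ] [  6   3  12  12 106] [ 480.  -149.1   47.1] [0.2 0.2] [ 481.1 -150.6   38. ] [ 480.9 -141.2   38. ]
cap [290.  294.5] [  7   7  26  26 486] [286.8 214.7] [  8   8  23  24 453] [457.6 123.2 120.2] [0.2 0.2] [468.8 128.2  38. ] [461.5 240.1  38. ]
```

View pics/a.png

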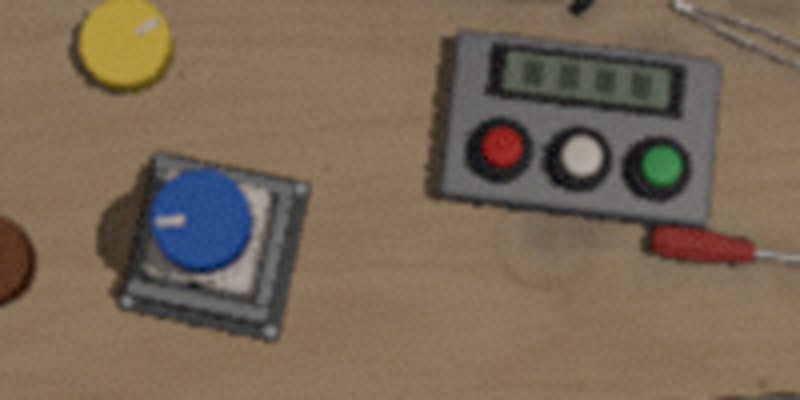

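View pics/b.png

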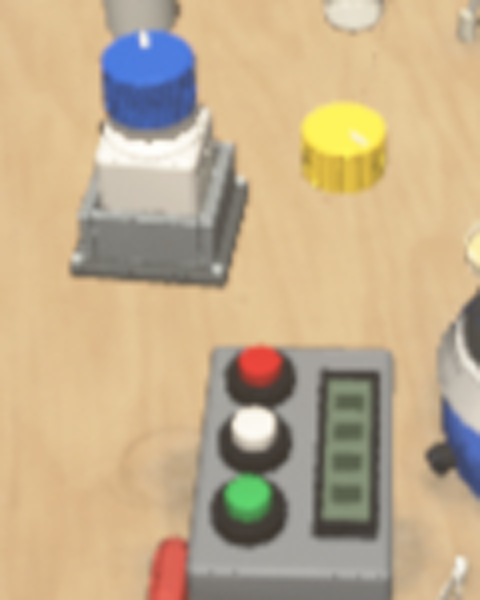

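```bash
cat >> h.py <<'E'
from scipy.spatial.transform import Rotation as Ro
def st(s):
    R=Ro.from_quat(s['ee_rot']).as_matrix()
    return np.array(s['eef_pos']),R
E
python3 - <<'E'
from h import *
from plant import manip
s=manip.sense(); p,R=st(s); print(R.round(3)); 
T=load('top0');S=load('side0')
for g in [(489.4,-102.1,80)]:
    print('delta tool cm',(R.T@(np.array(g)-p)/10).round(2))
# cap: top disc fit: blob in top image; pointer
c=T["color"][275:315,265:315]
cv2.imwrite('pics/c.png',cv2.resize(c,(750,600),interpolation=cv2.INTER_CUBIC)[:,:,::-1])
c=S["color"][195:270,260:320]
cv2.imwrite('pics/d.png',cv2.resize(c,(480,600),interpolation=cv2.INTER_CUBIC)[:,:,::-1])
# cap centre by top z=138 disc
print(onz(T,(289.9,294.5),134))
for z in (138,120.5): print(proj(T,(457.6,123.2,z)),proj(S,(457.6,123.2,z)))
E
```

```text
[[ 0.     0.937  0.35 ]
 [ 0.     0.35  -0.937]
 [-1.     0.    -0.   ]]
delta tool cm [ 14.26  42.26 -38.3 ]
[455.979237   122.61590719 134.        ]
[289.47003931 293.56156702] [286.33556548 208.57198611]
[290.01049442 294.56986959] [286.84480447 214.56115383]
```

View pics/c.png

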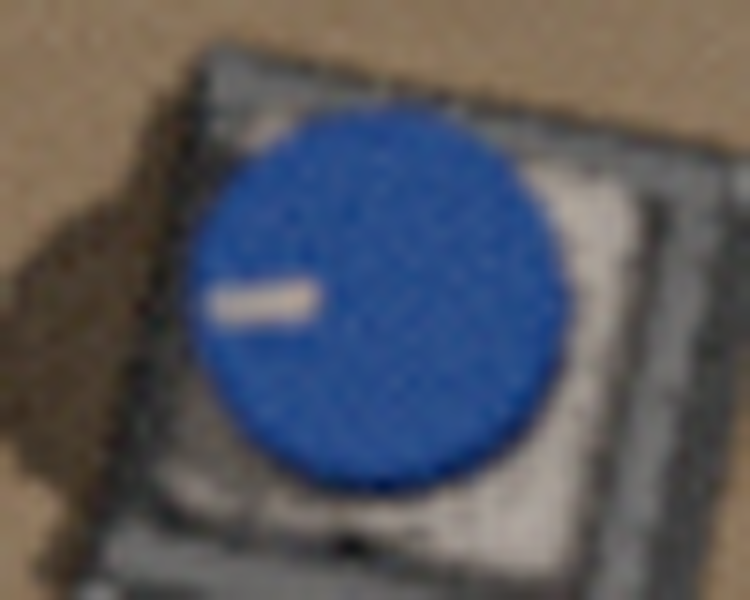

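View pics/d.png

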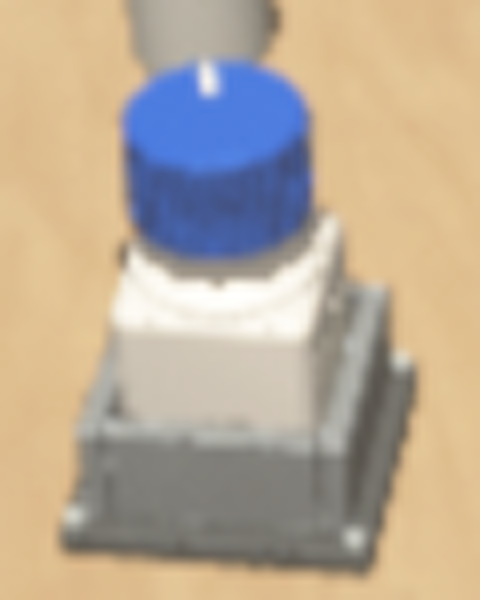

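{"method": "servo_tool", "body": {
  "jaw": 1,
  "newtons": 20,
  "moves": [
    {"tx": 0,"ty": 3.5,"tz": -3.2},
    {"tx": 0,"ty": 3.5,"tz": -3.2},
    {"tx": 0.5,"ty": 3.5,"tz": -3.2},
    {"tx": 0.5,"ty": 3.5,"tz": -3.2},
    {"tx": 0.5,"ty": 3.5,"tz": -3.2},
    {"tx": 0.5,"ty": 3.5,"tz": -3.2},
    {"tx": 0.5,"ty": 3.5,"tz": -3.2},
    {"tx": 0.5,"ty": 3.5,"tz": -3.2},
    {"tx": 0.5,"ty": 3.5,"tz": -3.2},
    {"tx": 0.5,"ty": 3.5,"tz": -3.2}
  ]
}}

```text
invalid input
```

Run:
```python
from h import *
from plant import manip
s=manip.sense(); p,R=st(s); print(s['time'],p.round(1),R.round(3),s['qpos'].round(2),s['ft_force'],s['width']); 
print((R.T@(np.array((489.4,-102.1,75))-p)/10).round(2))
T=load('top0')
f=lambda x,y:(265+(x+.5)/15-.5,275+(y+.5)/15-.5)
az=lambda v:np.degrees(np.arctan2(v[1],v[0]))
a=onz(T,f(320,297),138);b=onz(T,f(207,306),138);print('pointer az',az(b-a),a,b, 'from centre',az(b-[456.5,122.7,138]))
m=onz(T,f(352,548),92);print('mark',m,az(m-[456.5,122.7,92]))
a=onz(T,f(215,45),10);b=onz(T,f(750,160),10);print('stand edge az',az(a-b)+90)
```

```text
0.95 [ 227.6 -608.8  222.6] [[ 0.     0.937  0.35 ]
 [ 0.     0.35  -0.937]
 [-1.     0.    -0.   ]] [ 1.11  0.33  0.04  1.47 -0.01  1.34 -0.06] [ 0.33368315  0.64892221 -0.23434446] 87.1598373157143
[ 14.76  42.26 -38.3 ]
pointer az 90.33719913763649 [456.47689907 131.25620864 138.        ] [456.37858417 147.96136361 138.        ] from centre 90.27538344389964
mark [423.96140544 131.72336932  92.        ] 164.5006239220013
stand edge az 163.55441735157962
```

{"method": "servo_tool", "body": {
  "jaw": 1,
  "newtons": 20,
  "moves": [
    {"tx": 0.5,"ty": 3.5,"tz": -3.2}
  ]
}}

```text
invalid input
```

{"method": "servo_tool", "body": {
  "moves": [
    {"tx": 0.5,"ty": 3.5,"tz": -3.2}
  ],
  "jaw": 0.95
}}

```text
invalid input
```

{"method": "servo_tool", "body": {
  "moves": [
    {"tx": 0.5,"ty": 3.5,"tz": -3.2,"ax": 0,"ay": 0,"az": 0}
  ]
}}

```text
time: 1.05
eef_pos: [244.9, -570.5, 217.2]
ee_rot: [0.404, 0.58, -0.407, 0.579]
ft_force: [0.7, -0.5, -0.3]
width: 87.0
```

{"method": "servo_tool", "body": {
  "jaw": 1,
  "newtons": 20,
  "moves": [
    {"tx": 0.5,"ty": 3.5,"tz": -3.2,"ax": 0,"ay": 0,"az": 0},
    {"tx": 0.5,"ty": 3.5,"tz": -3.2,"ax": 0,"ay": 0,"az": 0},
    {"tx": 0.5,"ty": 3.5,"tz": -3.2,"ax": 0,"ay": 0,"az": 0},
    {"tx": 0.5,"ty": 3.5,"tz": -3.2,"ax": 0,"ay": 0,"az": 0},
    {"tx": 0.5,"ty": 3.5,"tz": -3.2,"ax": 0,"ay": 0,"az": 0},
    {"tx": 0.5,"ty": 3.5,"tz": -3.2,"ax": 0,"ay": 0,"az": 0},
    {"tx": 0.5,"ty": 3.5,"tz": -3.2,"ax": 0,"ay": 0,"az": 0},
    {"tx": 0.5,"ty": 3.5,"tz": -3.2,"ax": 0,"ay": 0,"az": 0},
    {"tx": 0.5,"ty": 3.5,"tz": -3.2,"ax": 0,"ay": 0,"az": 0},
    {"tx": 0.5,"ty": 3.5,"tz": -3.2,"ax": 0,"ay": 0,"az": 0}
  ]
}}

```text
time: 2.05
eef_pos: [470.4, -135.5, 165.3]
ee_rot: [0.405, 0.576, -0.409, 0.581]
ft_force: [0.5, -1.0, 0.2]
width: 15.0
```

```bash
cat > go.py <<'E'
import sys
from h import *
from plant import manip
s=manip.sense(); p,R=st(s); print(s['time'],p.round(1),R.round(3).tolist(),s['qpos'].round(2),s['ft_force'].round(1),round(s['width'],1))
if len(sys.argv)>3: print('delta cm',(R.T@(np.array([float(a) for a in sys.argv[1:4]])-p)/10).round(2))
E
python3 go.py 489.4 -102.1 75
```

```text
2.05 [ 470.4 -135.5  165.3] [[0.003, 0.941, 0.337], [-0.008, 0.337, -0.941], [-1.0, -0.0, 0.009]] [ 0.56  0.07 -0.39  1.91  0.04  1.17 -1.07] [ 0.5 -1.   0.2] 15.0
delta cm [ 9.01  2.92 -2.58]
```

{"method": "servo_tool", "body": {
  "moves": [
    {"tx": 2.5,"ty": 1.5,"tz": -1.3,"ax": 0,"ay": 0,"az": 0},
    {"tx": 2.5,"ty": 1.4,"tz": -1.3,"ax": 0,"ay": 0,"az": 0},
    {"tx": 2.5,"ty": 0,"tz": 0,"ax": 0,"ay": 0,"az": 0},
    {"tx": 1.5,"ty": 0,"tz": 0,"ax": 0,"ay": 0,"az": 0},
    {"tx": 0,"ty": 0,"tz": 0,"ax": 0,"ay": 0,"az": 0}
  ]
}}

```text
time: 2.55
eef_pos: [494.2, -90.9, 73.7]
ee_rot: [0.403, 0.577, -0.403, 0.585]
ft_force: [0.1, 0.2, 0.8]
width: 0.2
```

```bash
python3 go.py 489.4 -102.1 47
python3 - <<'E'
from h import *
from plant import vision
W=vision.capture('side')
cv2.imwrite('pics/s1.png',cv2.resize(W['color'][220:370,250:400],(600,600),interpolation=cv2.INTER_CUBIC)[:,:,::-1])
pickle.dump(W,open('pics/s1.pkl','wb'))
W=vision.capture('wrist')
cv2.imwrite('pics/w1.png',W['color'][:,:,::-1])
pickle.dump(W,open('pics/w1.pkl','wb'))
for z in (47,):
  for k in ((498.8,-55.1,z),(489.4,-102.1,z),(480,-149.1,z)): print(proj(W,k).round(1))
E
```

```text
2.55 [494.2 -90.9  73.7] [[0.008, 0.937, 0.35], [-0.006, 0.35, -0.937], [-1.0, 0.006, 0.009]] [ 0.48  0.2  -0.43  1.98  0.1   0.98 -1.21] [0.1 0.2 0.8] 0.2
delta cm [ 2.67 -0.85  0.86]
[263.2 250.5]
[337.7 292.9]
[407.  332.3]
```

View pics/s1.png

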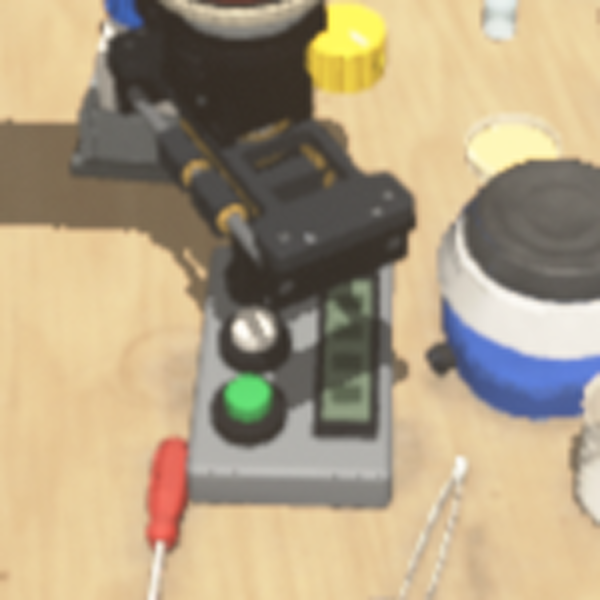

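View pics/w1.png

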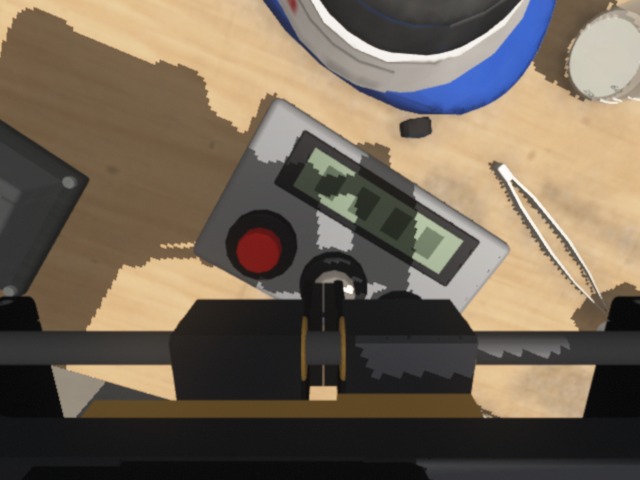

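{"method": "servo_tool", "body": {
  "moves": [
    {"tx": 0.8,"ty": -0.8,"tz": 0.8,"ax": 0,"ay": 0,"az": 0},
    {"tx": 0.8,"ty": 0,"tz": 0,"ax": 0,"ay": 0,"az": 0},
    {"tx": 0,"ty": 0,"tz": 0,"ax": 0,"ay": 0,"az": 0}
  ]
}}

```text
time: 2.95
eef_pos: [491.9, -104.5, 61.2]
ee_rot: [0.404, 0.574, -0.403, 0.587]
ft_force: [-0.1, 0.2, -0.6]
width: 0.6
```

```bash
python3 go.py 489.4 -102.1 47
python3 - <<'E'
from h import *
from plant import vision
W=vision.capture('side')
cv2.imwrite('pics/s2.png',cv2.resize(W['color'][240:350,270:380],(600,600),interpolation=cv2.INTER_CUBIC)[:,:,::-1])
E
```

```text
2.95 [ 491.9 -104.5   61.2] [[0.015, 0.938, 0.347], [-0.009, 0.347, -0.938], [-1.0, 0.011, 0.014]] [ 0.5   0.21 -0.42  2.    0.11  0.94 -1.19] [-0.1  0.2 -0.6] 0.6
delta cm [ 1.41 -0.16 -0.33]
```

View pics/s2.png

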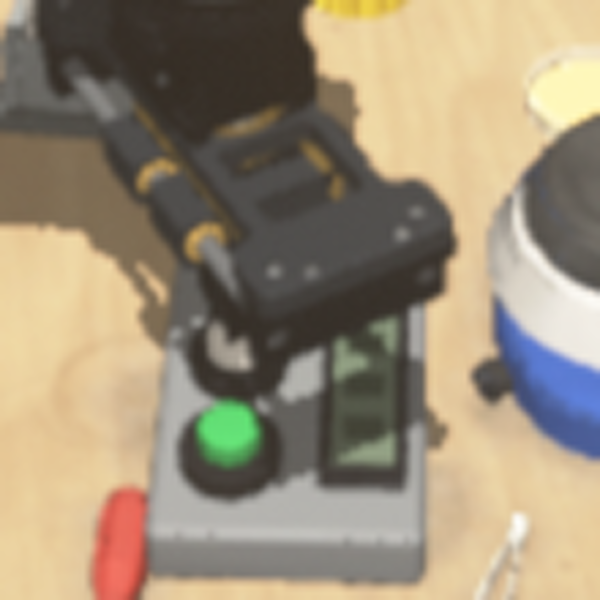

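{"method": "servo_tool", "body": {
  "moves": [
    {"tx": 1.0,"ty": -0.1,"tz": -0.2,"ax": 0,"ay": 0,"az": 0},
    {"tx": 0.4,"ty": 0,"tz": 0,"ax": 0,"ay": 0,"az": 0},
    {"tx": 0.3,"ty": 0,"tz": 0,"ax": 0,"ay": 0,"az": 0}
  ]
}}

```text
time: 3.3
eef_pos: [491.7, -103.7, 45.6]
ee_rot: [0.405, 0.573, -0.404, 0.587]
ft_force: [-15.9, 3.7, 49.0]
width: 0.8
```

{"method": "servo_tool", "body": {
  "moves": [
    {"tx": -0.3,"ty": 0,"tz": 0,"ax": 0,"ay": 0,"az": 0}
  ]
}}

```text
time: 3.4
eef_pos: [491.5, -103.6, 48.9]
ee_rot: [0.404, 0.573, -0.404, 0.587]
ft_force: [-2.2, -0.3, 3.2]
width: 0.5
```

```bash
python3 go.py 489.4 -102.1 55
python3 - <<'E'
from h import *
from plant import vision
W=vision.capture('side')
cv2.imwrite('pics/s3.png',cv2.resize(W['color'][240:350,270:380],(600,600),interpolation=cv2.INTER_CUBIC)[:,:,::-1])
E
```

```text
3.4 [ 491.5 -103.6   48.9] [[0.017, 0.938, 0.347], [-0.011, 0.347, -0.938], [-1.0, 0.012, 0.016]] [ 0.49  0.22 -0.42  2.01  0.12  0.92 -1.21] [-2.2 -0.3  3.2] 0.5
delta cm [-0.62 -0.14 -0.21]
```

View pics/s3.png

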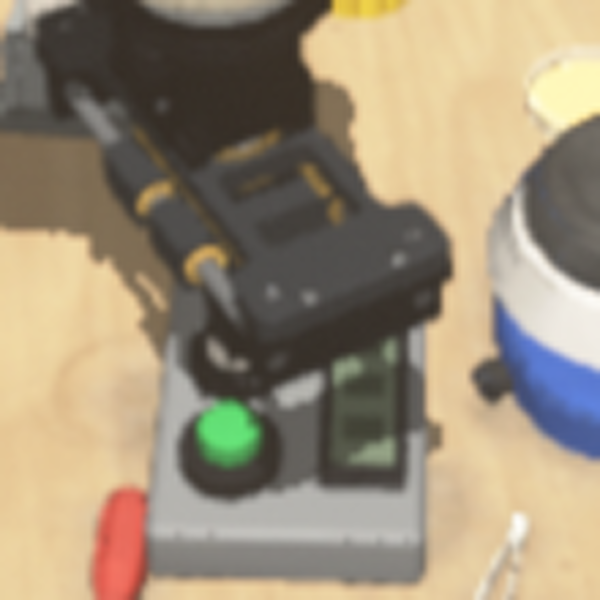

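{"method": "servo_tool", "body": {
  "moves": [
    {"tx": -1.2,"ty": 0,"tz": 0,"ax": 0,"ay": 0.9,"az": -0.7},
    {"tx": -1,"ty": 0,"tz": 0,"ax": 0,"ay": 0,"az": 0}
  ]
}}

```text
time: 3.65
eef_pos: [490.7, -103.0, 70.6]
ee_rot: [0.404, 0.581, -0.404, 0.58]
ft_force: [0.7, -0.7, -0.1]
width: 0.7
```

```bash
python3 go.py 480 -149.1 60
```

```text
3.65 [ 490.7 -103.    70.6] [[-0.002, 0.938, 0.348], [0.001, 0.348, -0.938], [-1.0, -0.002, -0.001]] [ 0.5   0.2  -0.42  1.98  0.1   0.98 -1.18] [ 0.7 -0.7 -0.1] 0.7
delta cm [ 1.06 -2.6   3.95]
```

{"method": "servo_tool", "body": {
  "moves": [
    {"tx": 0,"ty": -1.3,"tz": 2.0,"ax": 0,"ay": 0,"az": 0},
    {"tx": 0,"ty": -1.3,"tz": 2.0,"ax": 0,"ay": 0,"az": 0},
    {"tx": 0,"ty": 0,"tz": 0,"ax": 0,"ay": 0,"az": 0}
  ]
}}

```text
time: 3.95
eef_pos: [481.4, -149.9, 72.1]
ee_rot: [0.403, 0.58, -0.403, 0.582]
ft_force: [0.6, -0.3, 0.4]
width: 0.9
```

```bash
python3 go.py 480 -149.1 55;  python3 - <<'E'
from h import *
from plant import vision
W=vision.capture('side')
cv2.imwrite('pics/s4.png',cv2.resize(W['color'][240:350,270:380],(600,600),interpolation=cv2.INTER_CUBIC)[:,:,::-1])
E
```

```text
3.95 [ 481.4 -149.9   72.1] [[0.002, 0.937, 0.35], [-0.001, 0.35, -0.937], [-1.0, 0.001, 0.001]] [ 0.57  0.2  -0.39  1.97  0.09  0.98 -1.08] [ 0.6 -0.3  0.4] 0.9
delta cm [ 1.71 -0.1  -0.12]
```

View pics/s4.png

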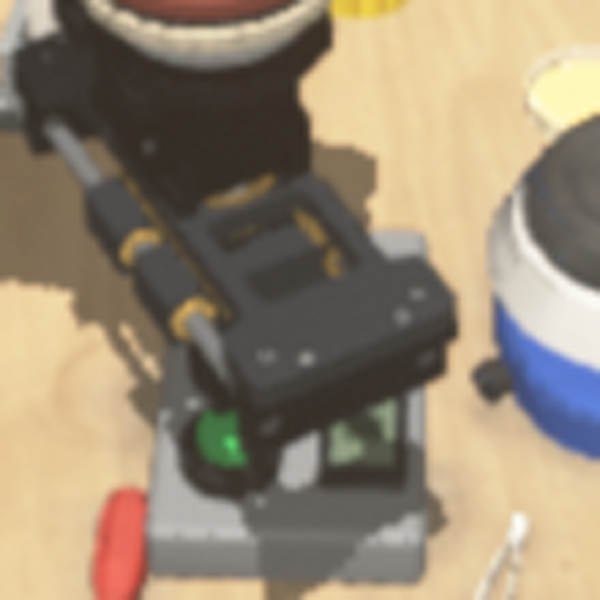

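{"method": "servo_tool", "body": {
  "moves": [
    {"tx": 1.4,"ty": 0,"tz": 0,"ax": 0,"ay": 0,"az": 0},
    {"tx": 0.4,"ty": 0,"tz": 0,"ax": 0,"ay": 0,"az": 0},
    {"tx": 0,"ty": 0,"tz": 0,"ax": 0,"ay": 0,"az": 0}
  ]
}}

```text
time: 4.3
eef_pos: [482.1, -145.7, 52.2]
ee_rot: [0.403, 0.581, -0.401, 0.582]
ft_force: [0.5, 0.8, 1.3]
width: 0.9
```

{"method": "servo_tool", "body": {
  "moves": [
    {"tx": 0.4,"ty": -0.2,"tz": 0.2,"ax": 0,"ay": 0,"az": 0},
    {"tx": 0.2,"ty": 0,"tz": 0,"ax": 0,"ay": 0,"az": 0}
  ]
}}

```text
time: 4.5
eef_pos: [481.6, -147.3, 46.2]
ee_rot: [0.402, 0.581, -0.401, 0.583]
ft_force: [-5.1, -2.4, 18.7]
width: 0.5
```

{"method": "servo_tool", "body": {
  "moves": [
    {"tx": 0.05,"ty": 0,"tz": 0,"ax": 0,"ay": 0,"az": 0}
  ]
}}

```text
time: 4.6
eef_pos: [481.6, -147.4, 46.3]
ee_rot: [0.402, 0.582, -0.401, 0.583]
ft_force: [-4.8, 1.3, 15.0]
width: 0.5
```

```bash
python3 go.py
python3 - <<'E'
from h import *
from plant import vision
W=vision.capture('side')
cv2.imwrite('pics/s5.png',cv2.resize(W['color'][240:350,270:380],(600,600),interpolation=cv2.INTER_CUBIC)[:,:,::-1])
E
```

```text
4.6 [ 481.6 -147.4   46.3] [[0.003, 0.935, 0.356], [0.001, 0.356, -0.935], [-1.0, 0.003, 0.0]] [ 0.56  0.24 -0.39  1.99  0.11  0.93 -1.09] [-4.8  1.3 15. ] 0.5
```

View pics/s5.png

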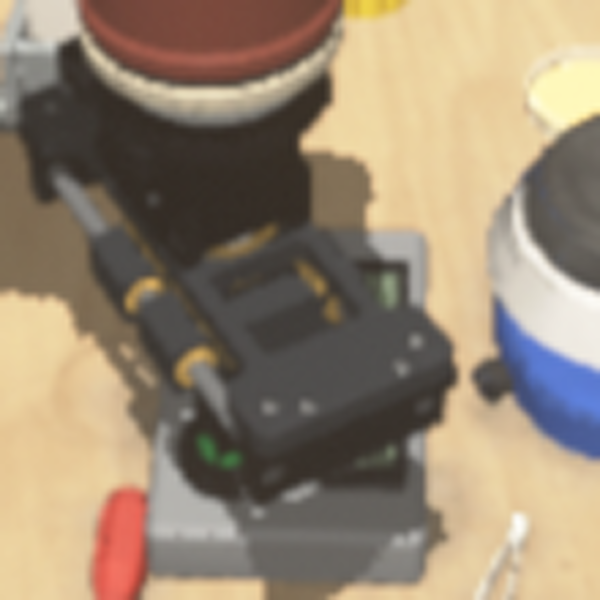

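{"method": "servo_tool", "body": {
  "moves": [
    {"tx": -2,"ty": 0,"tz": 0,"ax": 0,"ay": 0,"az": 0},
    {"tx": -4,"ty": 0,"tz": 0,"ax": 0,"ay": 0,"az": 0},
    {"tx": -4,"ty": 0,"tz": 0,"ax": 0,"ay": 0,"az": 0},
    {"tx": -4,"ty": 0,"tz": 0,"ax": 0,"ay": 0,"az": 0}
  ]
}}

```text
time: 5.05
eef_pos: [477.2, -146.4, 184.7]
ee_rot: [0.401, 0.586, -0.402, 0.579]
ft_force: [-0.1, -0.8, -0.4]
width: 0.4
```

```bash
python3 go.py 456.8 122.8 190
```

```text
5.05 [ 477.2 -146.4  184.7] [[-0.009, 0.934, 0.356], [0.004, 0.356, -0.934], [-1.0, -0.007, -0.007]] [ 0.59  0.08 -0.39  1.85  0.03  1.22 -1.02] [-0.1 -0.8 -0.4] 0.4
delta cm [ -0.39   7.68 -25.88]
```

{"method": "servo_tool", "body": {
  "jaw": -1,
  "moves": [
    {"tx": -0.5,"ty": 1.2,"tz": -4.1,"ax": 0,"ay": 0,"az": 0},
    {"tx": -0.5,"ty": 1.2,"tz": -4.1,"ax": 0,"ay": 0,"az": 0},
    {"tx": 0,"ty": 1.2,"tz": -4.1,"ax": 0,"ay": 0,"az": 0},
    {"tx": 0,"ty": 1.2,"tz": -4.1,"ax": 0,"ay": 0,"az": 0},
    {"tx": 0,"ty": 1.2,"tz": -4.1,"ax": 0,"ay": 0,"az": 0},
    {"tx": 0,"ty": 1.0,"tz": -3.0,"ax": 0,"ay": 0,"az": 0},
    {"tx": 0,"ty": 0,"tz": 0,"ax": 0,"ay": 0,"az": 0}
  ]
}}

```text
time: 5.75
eef_pos: [461.5, 105.2, 202.4]
ee_rot: [0.403, 0.58, -0.402, 0.583]
ft_force: [0.3, 0.3, 0.3]
width: 48.7
```

```bash
python3 go.py 456.8 122.8 190;  python3 - <<'E'
from h import *
from plant import vision
W=vision.capture('wrist')
cv2.imwrite('pics/w6.png',W['color'][:,:,::-1])
pickle.dump(W,open('pics/w6.pkl','wb'))
print(proj(W,(456.8,122.8,138)))
W=vision.capture('side')
cv2.imwrite('pics/s6.png',cv2.resize(W['color'][180:350,230:370],(494,600),interpolation=cv2.INTER_CUBIC)[:,:,::-1])
E
```

```text
5.75 [461.5 105.2 202.4] [[0.004, 0.936, 0.352], [0.0, 0.352, -0.936], [-1.0, 0.004, 0.001]] [ 0.33  0.02 -0.64  1.88  0.01  1.24 -1.53] [0.3 0.3 0.3] 48.7
delta cm [ 1.23  0.17 -1.82]
[295.23001048 254.11742313]
```

View pics/w6.png

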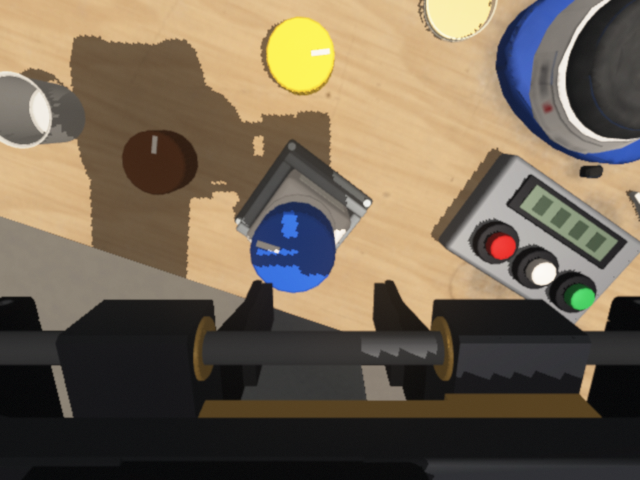

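View pics/s6.png

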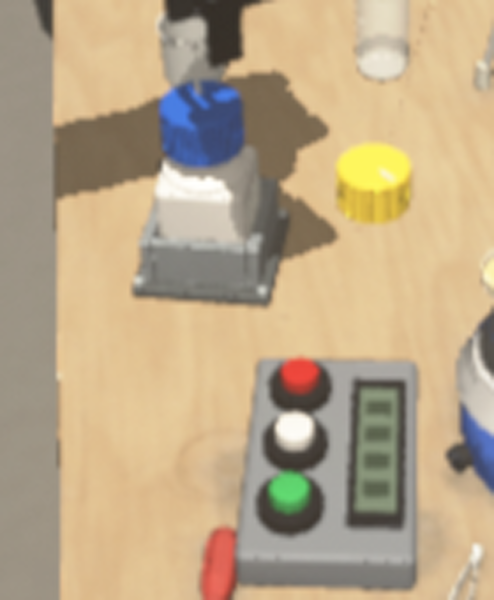

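```bash
cat > fit.py <<'E'
from h import *
from scipy.optimize import minimize
def mask(p,box):
    c=p['color'].astype(int);r,g,b=c[...,0],c[...,1],c[...,2]
    m=((b>1.5*r)&(b>50)&(b>1.2*g)).astype(np.uint8)
    M=np.zeros_like(m);l,t,rr,bb=box;M[t:bb,l:rr]=m[t:bb,l:rr]
    M=cv2.morphologyEx(M,cv2.MORPH_CLOSE,np.ones((9,9)))
    n,lab,st_,_=cv2.connectedComponentsWithStats(M);return (lab==1+np.argmax(st_[1:,4])).astype(np.uint8)
a=np.linspace(0,2*np.pi,60)
def sil(p,x,y,ztop,K=8):
    pts=[proj(p,(x+28*np.cos(t),y+28*np.sin(t),z)) for z in (ztop,ztop-35) for t in a]
    h=cv2.convexHull(np.array(pts,np.float32))
    im=np.zeros((480,640),np.uint8);cv2.fillConvexPoly(im,np.round(h*16).astype(np.int32),1,shift=4);return im
def fit(p,box,ztop,x0):
    m=mask(p,box)
    f=lambda v:(sil(p,v[0],v[1],ztop)!=m).sum()
    r=minimize(f,x0,method='Nelder-Mead',options=dict(initial_simplex=[x0,[x0[0]+4,x0[1]],[x0[0],x0[1]+4]]));return r.x,r.fun,m.sum()
E
python3 - <<'E'
from fit import *
print(fit(load('w6'),(230,190,345,300),138,[456.8,122.8]))
print(fit(load('top0'),(270,275,310,315),138,[456.8,122.8]))
print(fit(load('side0'),(268,195,308,235),138,[456.8,122.8]))
E
```

```text
(array([455.97875627, 125.00636119]), np.float64(373.0), np.uint64(5969))
(array([458.8625 , 124.58125]), np.float64(52.0), np.uint64(523))
(array([457.03632813, 126.82636719]), np.float64(88.0), np.uint64(466))
```

{"method": "servo_tool", "body": {
  "moves": [
    {"tx": 1.0,"ty": 0.2,"tz": -1.9,"ax": 0,"ay": 0,"az": 0},
    {"tx": 1.0,"ty": 0,"tz": 0,"ax": 0,"ay": 0,"az": 0},
    {"tx": 0,"ty": 0,"tz": 0,"ax": 0,"ay": 0,"az": 0},
    {"tx": 0,"ty": 0,"tz": 0,"ax": 0,"ay": 0,"az": 0}
  ]
}}

```text
time: 6.25
eef_pos: [458.3, 113.7, 180.7]
ee_rot: [0.405, 0.578, -0.406, 0.58]
ft_force: [0.4, -1.1, 0.5]
width: 84.4
```

```bash
python3 go.py 457 124.5 101
```

```text
6.25 [458.3 113.7 180.7] [[0.003, 0.94, 0.341], [-0.004, 0.341, -0.94], [-1.0, 0.001, 0.004]] [ 0.31  0.03 -0.66  1.91  0.03  1.2  -1.58] [ 0.4 -1.1  0.5] 84.4
delta cm [ 7.96  0.23 -1.09]
```

{"method": "servo_tool", "body": {
  "moves": [
    {"tx": 0.8,"ty": 0.2,"tz": -1.1,"ax": 0,"ay": 0,"az": 0},
    {"tx": 0.5,"ty": 0,"tz": 0,"ax": 0,"ay": 0,"az": 0},
    {"tx": 0,"ty": 0,"tz": 0,"ax": 0,"ay": 0,"az": 0}
  ]
}}

```text
time: 6.55
eef_pos: [457.1, 123.6, 167.0]
ee_rot: [0.406, 0.577, -0.407, 0.58]
ft_force: [0.6, -0.5, -1.0]
width: 87.1
```

```bash
python3 go.py 457 124.5 101
```

```text
6.55 [457.1 123.6 167. ] [[0.003, 0.941, 0.338], [-0.004, 0.338, -0.941], [-1.0, 0.002, 0.005]] [ 0.3   0.05 -0.67  1.93  0.04  1.17 -1.61] [ 0.6 -0.5 -1. ] 87.1
delta cm [ 6.6   0.01 -0.12]
```

{"method": "servo_tool", "body": {
  "moves": [
    {"tx": 2.0,"ty": 0,"tz": -0.1,"ax": 0,"ay": 0.2,"az": 0},
    {"tx": 2.0,"ty": 0,"tz": 0,"ax": 0,"ay": 0,"az": 0},
    {"tx": 1.6,"ty": 0,"tz": 0,"ax": 0,"ay": 0,"az": 0},
    {"tx": 0.4,"ty": 0,"tz": 0,"ax": 0,"ay": 0,"az": 0},
    {"tx": 0,"ty": 0,"tz": 0,"ax": 0,"ay": 0,"az": 0}
  ]
}}

```text
time: 7.05
eef_pos: [458.0, 124.4, 106.0]
ee_rot: [0.408, 0.577, -0.406, 0.579]
ft_force: [-0.2, 0.5, 0.1]
width: 86.9
```

```bash
python3 go.py 457 124.5 101
python3 - <<'E'
from h import *
from plant import vision
W=vision.capture('wrist')
cv2.imwrite('pics/w7.png',W['color'][:,:,::-1])
pickle.dump(W,open('pics/w7.pkl','wb'))
W=vision.capture('side')
cv2.imwrite('pics/s7.png',cv2.resize(W['color'][180:280,240:340],(600,600),interpolation=cv2.INTER_CUBIC)[:,:,::-1])
E
```

```text
7.05 [458.  124.4 106. ] [[0.004, 0.941, 0.338], [-0.0, 0.338, -0.941], [-1.0, 0.003, 0.001]] [ 0.28  0.13 -0.67  2.    0.09  1.05 -1.66] [-0.2  0.5  0.1] 86.9
delta cm [ 0.5  -0.09 -0.04]
```

View pics/w7.png

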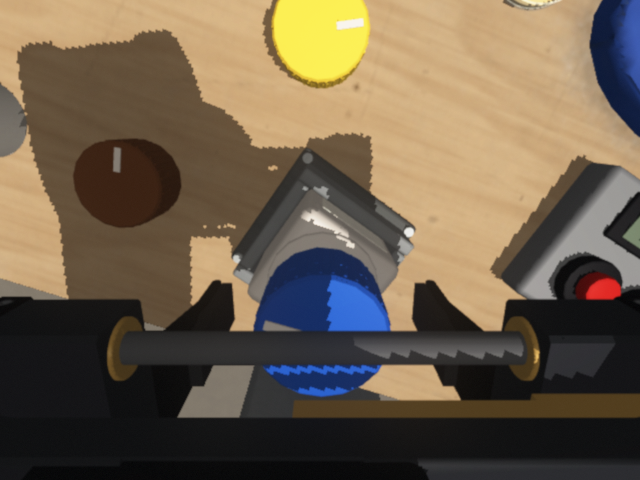

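View pics/s7.png

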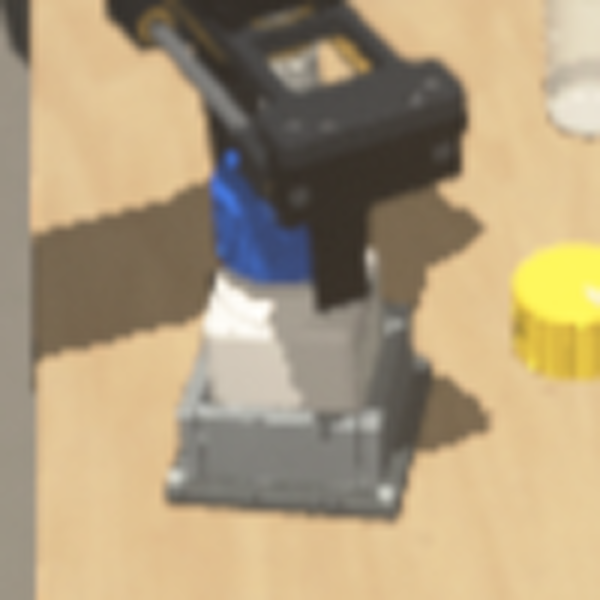

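Run:
```python
from fit import *
W=load('w7')
m=mask(W,(200,220,420,330))
for x,y in((457,124.5),(456,123),(458,126),(459,124)):
    s=sil(W,x,y,138)
    for im in (s,m):
        r=np.argwhere(im[:328]); print((x,y),'top',r[:,0].min(),'lr at300',np.where(im[310])[0][[0,-1]],np.where(im[270])[0][[0,-1]])
```

```text
(457, 124.5) top 245 lr at300 [258 387] [274 371]
(457, 124.5) top 248 lr at300 [258 385] [276 367]
(456, 123) top 248 lr at300 [262 388] [278 371]
(456, 123) top 248 lr at300 [258 385] [276 367]
(458, 126) top 242 lr at300 [254 385] [270 371]
(458, 126) top 248 lr at300 [258 385] [276 367]
(459, 124) top 242 lr at300 [259 391] [274 375]
(459, 124) top 248 lr at300 [258 385] [276 367]
```

{"method": "servo_tool", "body": {
  "moves": [
    {"tx": 0.4,"ty": -0.2,"tz": 0,"ax": 0,"ay": 0,"az": 0},
    {"tx": 0,"ty": 0,"tz": 0,"ax": 0,"ay": 0,"az": 0}
  ]
}}

```text
time: 7.35
eef_pos: [457.4, 124.0, 103.9]
ee_rot: [0.408, 0.576, -0.405, 0.58]
ft_force: [-0.8, 0.1, -0.0]
width: 86.9
```

```bash
python3 go.py 456.2 124.4 101
```

```text
7.35 [457.4 124.  103.9] [[0.007, 0.941, 0.338], [0.0, 0.338, -0.941], [-1.0, 0.007, 0.002]] [ 0.28  0.12 -0.67  2.    0.09  1.04 -1.66] [-0.8  0.1 -0. ] 86.9
delta cm [ 0.29 -0.1  -0.08]
```

{"method": "servo_tool", "body": {
  "moves": [
    {"tx": 0.5,"ty": -0.2,"tz": -0.1,"ax": 0,"ay": 0,"az": 0},
    {"tx": 0,"ty": 0,"tz": 0,"ax": 0,"ay": 0,"az": 0}
  ]
}}

```text
time: 7.55
eef_pos: [455.4, 124.3, 99.2]
ee_rot: [0.409, 0.576, -0.405, 0.581]
ft_force: [0.3, -0.9, -0.1]
width: 87.2
```

{"method": "servo_tool", "body": {
  "jaw": 1,
  "newtons": 60,
  "moves": [
    {"tx": 0,"ty": 0,"tz": 0,"ax": 0,"ay": 0,"az": 0},
    {"tx": 0,"ty": 0,"tz": 0,"ax": 0,"ay": 0,"az": 0},
    {"tx": 0,"ty": 0,"tz": 0,"ax": 0,"ay": 0,"az": 0},
    {"tx": 0,"ty": 0,"tz": 0,"ax": 0,"ay": 0,"az": 0},
    {"tx": 0,"ty": 0,"tz": 0,"ax": 0,"ay": 0,"az": 0},
    {"tx": 0,"ty": 0,"tz": 0,"ax": 0,"ay": 0,"az": 0}
  ]
}}

```text
time: 8.15
eef_pos: [455.7, 124.1, 99.5]
ee_rot: [0.409, 0.576, -0.405, 0.581]
ft_force: [0.6, -0.1, 0.3]
width: 54.6
```

```bash
python3 go.py 456.2 124.4 101
```

```text
8.15 [455.7 124.1  99.5] [[0.009, 0.941, 0.337], [-0.0, 0.337, -0.941], [-1.0, 0.009, 0.003]] [ 0.28  0.13 -0.67  2.01  0.1   1.03 -1.67] [ 0.6 -0.1  0.3] 54.6
delta cm [-0.15  0.06 -0.01]
```

{"method": "servo_tool", "body": {
  "moves": [
    {"tx": 0,"ty": 0,"tz": 0,"ax": -5,"ay": 0,"az": 0},
    {"tx": -0.02,"ty": 0,"tz": 0,"ax": -6,"ay": 0,"az": 0},
    {"tx": -0.02,"ty": 0,"tz": 0,"ax": -6,"ay": 0,"az": 0}
  ]
}}

```text
time: 8.45
eef_pos: [455.8, 124.0, 100.0]
ee_rot: [0.316, 0.63, -0.314, 0.636]
ft_force: [-0.3, -0.4, -0.1]
width: 54.5
```

```bash
cat >> go.py <<'E'
print('jaw az',np.degrees(np.arctan2(R[1,2],R[0,2])).round(1),'torque',s['wrist_torque'].round(2))
E
python3 go.py 456 124.2 101
python3 - <<'E'
from h import *
from plant import vision
W=vision.capture('top')
cv2.imwrite('pics/t8.png',cv2.resize(W['color'][265:345,250:330],(600,600),interpolation=cv2.INTER_CUBIC)[:,:,::-1])
W=vision.capture('side')
cv2.imwrite('pics/s8.png',cv2.resize(W['color'][180:280,240:340],(600,600),interpolation=cv2.INTER_CUBIC)[:,:,::-1])
W=vision.capture('wrist')
cv2.imwrite('pics/w8.png',W['color'][:,:,::-1])
E
```

```text
8.45 [455.8 124.  100. ] [[0.009, 0.798, 0.603], [-0.0, 0.603, -0.798], [-1.0, 0.007, 0.006]] [ 0.3   0.13 -0.7   2.01  0.1   1.03 -1.36] [-0.3 -0.4 -0.1] 54.5
delta cm [-0.1   0.03 -0.01]
jaw az -52.9 torque [ 0.03  0.08 -0.28]
```

View pics/w8.png

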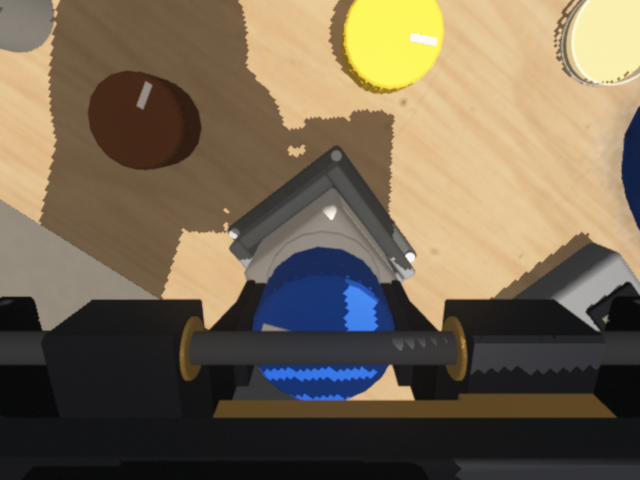

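View pics/s8.png

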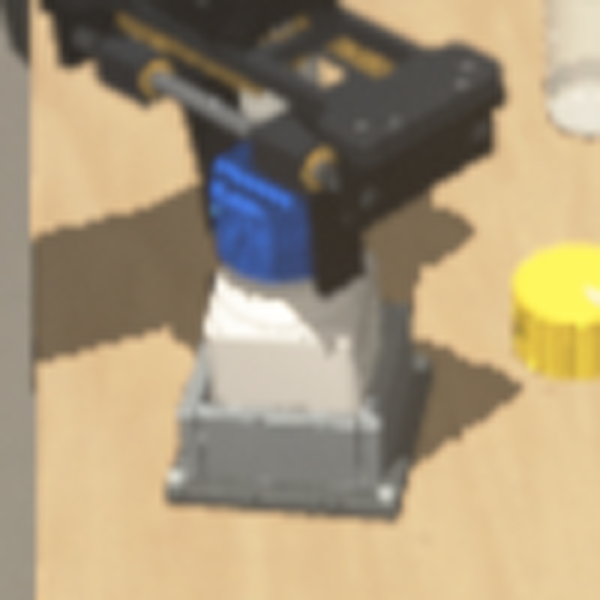

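{"method": "servo_tool", "body": {
  "moves": [
    {"tx": -0.02,"ty": 0,"tz": 0,"ax": -7,"ay": 0,"az": 0},
    {"tx": -0.03,"ty": 0,"tz": 0,"ax": -7,"ay": 0,"az": 0},
    {"tx": -0.03,"ty": 0,"tz": 0,"ax": -7,"ay": 0,"az": 0},
    {"tx": -0.03,"ty": 0,"tz": 0,"ax": -7,"ay": 0,"az": 0},
    {"tx": -0.03,"ty": 0,"tz": 0,"ax": -7,"ay": 0,"az": 0},
    {"tx": -0.03,"ty": 0,"tz": 0,"ax": -7,"ay": 0,"az": 0}
  ]
}}

```text
time: 9.2
eef_pos: [455.8, 123.8, 101.8]
ee_rot: [0.069, 0.701, -0.068, 0.707]
ft_force: [-0.4, -1.2, -0.4]
width: 54.8
```

```bash
python3 go.py 456 124.2 102
python3 - <<'E'
from h import *
from plant import vision
W=vision.capture('side')
cv2.imwrite('pics/s9.png',cv2.resize(W['color'][180:280,240:340],(600,600),interpolation=cv2.INTER_CUBIC)[:,:,::-1])
W=vision.capture('wrist')
cv2.imwrite('pics/w9.png',W['color'][:,:,::-1])
E
```

```text
9.2 [455.8 123.8 101.8] [[0.009, 0.193, 0.981], [-0.0, 0.981, -0.193], [-1.0, 0.002, 0.009]] [ 0.36  0.13 -0.76  2.01  0.11  1.03 -0.64] [-0.4 -1.2 -0.4] 54.8
delta cm [-0.02  0.04  0.02]
jaw az -11.1 torque [-0.17 -0.14 -0.  ]
```

View pics/w9.png

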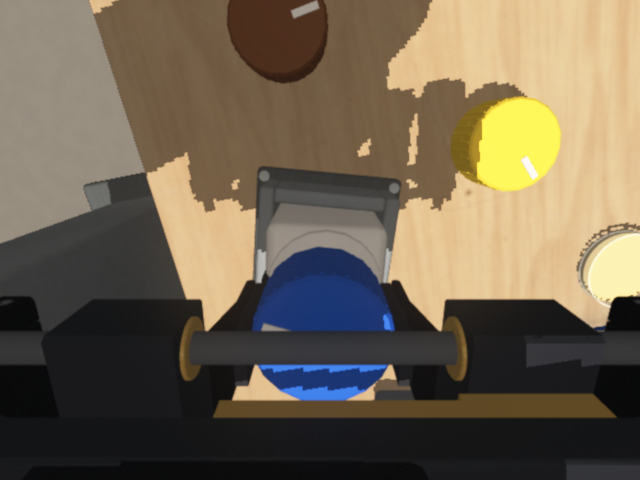

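View pics/s9.png

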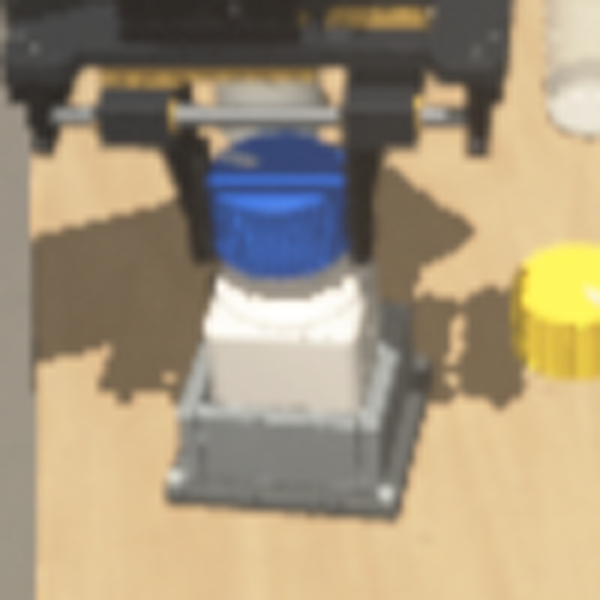

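{"method": "servo_tool", "body": {
  "moves": [
    {"tx": -0.02,"ty": 0,"tz": 0,"ax": -7,"ay": 0,"az": 0},
    {"tx": -0.02,"ty": 0,"tz": 0,"ax": -7,"ay": 0,"az": 0},
    {"tx": 0,"ty": 0,"tz": 0,"ax": 0,"ay": 0,"az": 0}
  ]
}}

```text
time: 9.6
eef_pos: [456.2, 123.8, 102.3]
ee_rot: [-0.013, 0.704, 0.013, 0.71]
ft_force: [0.0, 0.2, -1.1]
width: 54.6
```

```bash
python3 go.py 456 124.2 102
python3 - <<'E'
from h import *
from plant import vision
W=vision.capture('side')
cv2.imwrite('pics/s10.png',cv2.resize(W['color'][180:280,240:340],(600,600),interpolation=cv2.INTER_CUBIC)[:,:,::-1])
E
```

```text
9.6 [456.2 123.8 102.3] [[0.01, -0.037, 0.999], [0.0, 0.999, 0.037], [-1.0, -0.0, 0.01]] [ 0.38  0.14 -0.78  2.    0.12  1.03 -0.42] [ 0.   0.2 -1.1] 54.6
delta cm [ 0.03  0.04 -0.02]
jaw az 2.1 torque [-0.01 -0.15 -0.01]
```

View pics/s10.png

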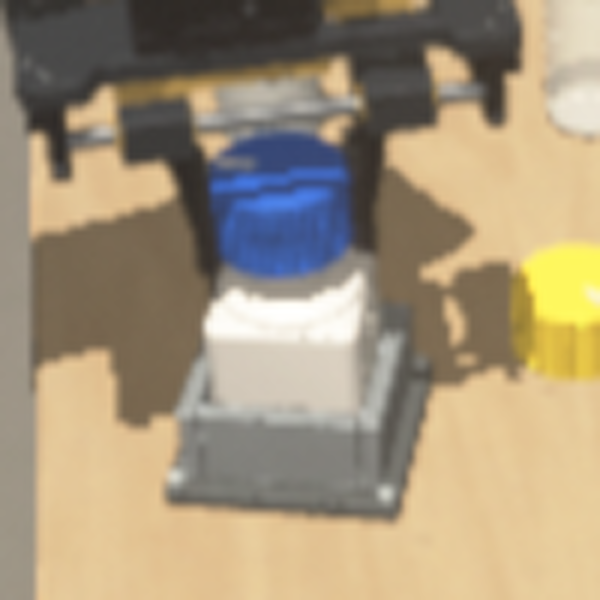

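{"method": "servo_tool", "body": {
  "moves": [
    {"tx": -0.3,"ty": 0,"tz": 0,"ax": 0,"ay": 0,"az": 0},
    {"tx": -0.3,"ty": 0,"tz": 0,"ax": 0,"ay": 0,"az": 0}
  ]
}}

```text
time: 9.85
eef_pos: [455.9, 123.9, 108.2]
ee_rot: [-0.008, 0.704, 0.008, 0.71]
ft_force: [1.2, 0.3, -0.4]
width: 54.1
```

```bash
python3 go.py 456 124.2 102
python3 - <<'E'
from h import *
from plant import vision
W=vision.capture('side')
cv2.imwrite('pics/s11.png',cv2.resize(W['color'][180:280,240:340],(600,600),interpolation=cv2.INTER_CUBIC)[:,:,::-1])
E
```

```text
9.85 [455.9 123.9 108.2] [[0.009, -0.023, 1.0], [0.0, 1.0, 0.023], [-1.0, 0.0, 0.009]] [ 0.38  0.13 -0.78  2.    0.11  1.05 -0.42] [ 1.2  0.3 -0.4] 54.1
delta cm [0.62 0.03 0.01]
jaw az 1.3 torque [-0.04 -0.28  0.05]
```

View pics/s11.png

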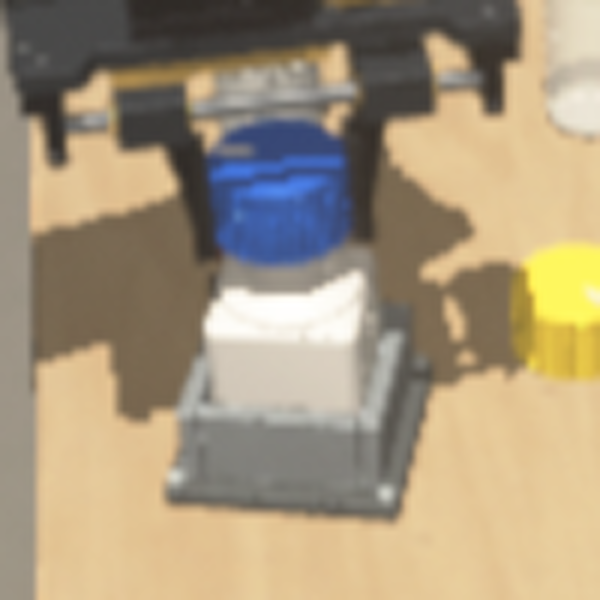

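{"method": "servo_tool", "body": {
  "moves": [
    {"tx": -0.5,"ty": 0,"tz": 0,"ax": 0,"ay": 0,"az": 0},
    {"tx": -0.7,"ty": 0,"tz": 0,"ax": 0,"ay": 0,"az": 0},
    {"tx": -0.8,"ty": 0,"tz": 0,"ax": 0,"ay": 0,"az": 0},
    {"tx": -0.8,"ty": 0,"tz": 0,"ax": 0,"ay": 0,"az": 0},
    {"tx": -0.6,"ty": 0,"tz": 0,"ax": 0,"ay": 0,"az": 0},
    {"tx": 0,"ty": 0,"tz": 0,"ax": 0,"ay": 0,"az": 0}
  ]
}}

```text
time: 10.5
eef_pos: [455.8, 124.5, 146.8]
ee_rot: [-0.007, 0.703, 0.007, 0.711]
ft_force: [0.5, 0.4, -1.3]
width: 54.2
```

```bash
python3 go.py 456 124.2 142
python3 - <<'E'
from h import *
from plant import vision
for n in('side','top'):
    W=vision.capture(n);pickle.dump(W,open(f'pics/{n}12.pkl','wb'))
W=load('side12');cv2.imwrite('pics/s12.png',cv2.resize(W['color'][170:270,240:340],(600,600),interpolation=cv2.INTER_CUBIC)[:,:,::-1])
cv2.imwrite('pics/s12f.png',W['color'][:,:,::-1])
E
```

```text
10.5 [455.8 124.5 146.8] [[0.011, -0.021, 1.0], [0.001, 1.0, 0.021], [-1.0, 0.0, 0.011]] [ 0.4   0.07 -0.78  1.96  0.06  1.12 -0.39] [ 0.5  0.4 -1.3] 54.2
delta cm [ 0.48 -0.03  0.01]
jaw az 1.2 torque [-0.06 -0.06 -0.04]
```

View pics/s12.png

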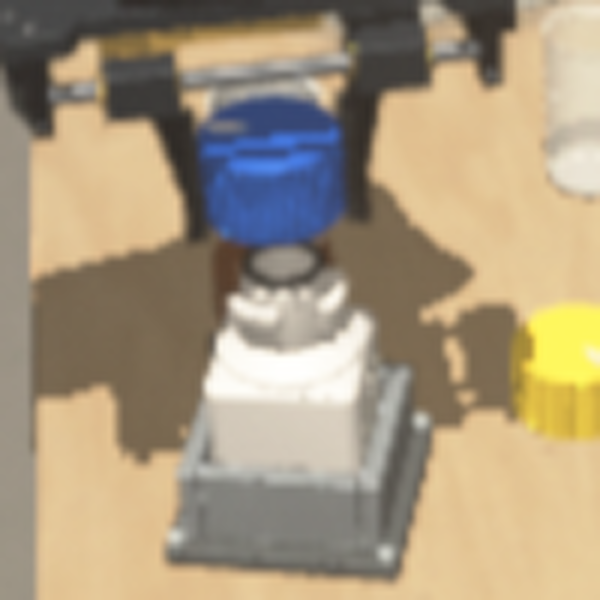

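View pics/s12f.png

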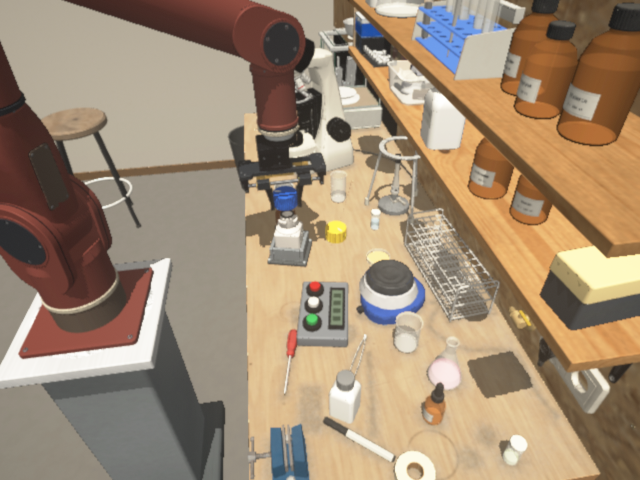

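Run:
```python
from h import *
S=load('side12')
u=(240+284/6-.5,170+265/6-.5); print('mouth',onz(S,u,126).round(1))
u=(240+272/6-.5,170+117/6-.5)
for z in (180,185,190): print('cap top',z,onz(S,u,z).round(1))
print(proj(S,(455.8,124.5,150+35)),u)
```

```text
mouth [457.6 119.1 126. ]
cap top 180 [458.7 143.7 180. ]
cap top 185 [458.4 135.6 185. ]
cap top 190 [458.1 127.5 190. ]
[284.09422391 191.61451411] (284.8333333333333, 189.0)
```

Run:
```python
from plant import manip
s=manip.sense();print(s['time'],s['eef_pos'],s['width'],s['ft_force'])
print(manip.job_done())
```

```text
10.6 [455.4325669  124.26741151 145.89758876] 54.5250377051912 [-0.60992071 -0.15330504 -1.36725159]
the job is handed in; nothing more can be done
None
```

I pressed the keys in order, unscrewed the cap and handed the job in at about 10.6 s; the hand-in gave no verdict.

**Keys:** I pressed white reset to its stop and let it up, then green start. My shut fingertips never went over the red key while down. A picture taken afterwards showed all three keys up. My first estimate of the key height was about 4 mm too low, so the white press ended at 49 N on the fingertips against the key's stop. The limits given are 40 N for the arm or gripper body and 120 N for the wrist; I took the 40 N not to cover the fingertips. The green press peaked at 18.7 N.

**Cap:** I turned it about 72° (1.26 rad) anticlockwise at 60 N grip. By calculation the pointer then stood within a few degrees of the jar's black mark. It lifted free with next to no force, and the jar stayed seated in its stand.

**Final state:**
- The cap is held with a finger opening of 54.5 mm, tilted about 0.01 rad.
- The rim should be 23–24 mm above the mouth, worked out from the arm position and the cap's starting height.
- It should be centred within about 1 mm sideways, because the cap was lifted straight up.
- In the last side picture the bystanders I could see had not visibly moved.

**Disagreement:** reading the last side picture by eye put the mouth centre about 5 mm off in y. My first reading of the cap top also came out too high, because a shadow line hid the disc's edge. After correcting for that, it agreed with the arm position.

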